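# Load a slide into the coverslip press

### The job

Put the mounted slide under the weighted press without picking anything up: press down the red pad on the long end of the lever until the spring catch snaps over the lever and holds the heavy platen open by itself, then push the white slide carrier by its upright tab all the way in to its stop. Finally press down the blue tab of the catch so that the lever comes free and the platen settles onto the slide, and move clear. Work the platen only by its lever, never touch it directly, and leave the bottles, pot and dish where they stand.

Things in the scene. Friction and masses are not known exactly. Their poses are not given: they have to be found in the camera images.
- press_base: Fixed grey base plate of the press, 243 x 160 x 12 mm, on the desk. Origin on its underside; it spans x -145 to +98, y -105 to +55 mm. x points away from the robot along the slideway (y = 0, between 6 mm high rails at y = +-47), y left, z up. 'Base frame' below means this frame, in mm. Lever along y = -72, its fulcrum rod at x = -10 between cheeks 60 mm high; guide plate 78 mm high at x -105, y -60.
- platen: Heavy flap: steel plate 114 x 80 x 10 mm with a round brass weight, about 0.85 kg, hinged at its far edge (origin on the hinge, base frame x 85, z 27) and damped: let go, it sinks in about 1 s. Shut it lies level and its turned-down front lip blocks the slideway. A roller at its side rests on the lever's short end. Held by the catch it stands open about 22 degrees, with room for the carrier below.
- platen_edge (a point): Top of the platen's front edge, middle (base frame x -40, y 0). Height above the desk: 33 mm shut, about 80 mm when the lever is held by the catch, about 35 mm when the platen rests on the slide.
- lever: Loose steel bar 244 x 16 x 8 mm, resting (not pinned) on the fulcrum rod, its short end under a roller of the platen. Origin on its underside at the fulcrum (base frame x -9, y -72, z 42). The long end points to the robot and stands up about 16 degrees; pressed, it tips about the fulcrum.
- lever_pad (a point): Centre of the top of the lever's red pad (36 x 36 mm), base frame about x -154, y -72; 97 mm above the desk at rest, about 39 when caught. It comes 10 mm nearer (-x) on its way down. The catch snaps over the bar as the pad passes about 38 mm; press on to 34 to be sure; a rubber stop ends the travel at about 28. Slow pressing takes 2 to 8 N, more when fast. Let go before the snap, it rises again.
- catch (a joint): Steel spring catch beside the lever, hinged along the base's x axis: 0 = upright (its hook over the lever's path, or over the lever when latched), growing as it swings outward (away from the lever, to the -y side); the lever is free at about 0.2, the swing ends at 0.5. Its spring always returns it to 0.
- catch_tab (a point): Centre of the top of the catch's blue thumb tab (28 mm along x, 30 mm along y), base frame x -105, y -125, 38 mm above the desk when the catch is upright. Pressed straight down by 12 to 20 mm (about 3 to 10 N; it also swings a few mm outward) it frees the lever, whose pad then rises back within about 1 s while the platen sinks; keep the tab down that long.
- carrier: Loose white slide carrier, 90 g, origin under the middle of its tray, on the base plate's top (12 mm above the desk). The tray is 38 mm (x) by 84 mm (y), 8 mm high, with a glass microscope slide lying across it, fixed; a 3 mm thick tail leads from it toward the robot to an upright tab. It slides along the slideway, 1.8 mm loose at each side.
- carrier_tab (a point): Middle of the near face of the carrier's upright tab (30 mm wide, 5 mm thick, its top 45 mm above the desk; this point is 30 mm above the desk), 88.5 mm before the carrier's origin. Push here, along the base's x.
- carrier_home (a point): Where the point carrier_tab lies when the carrier is fully home against its back stop (base frame x -95.5, y 0, z 30), 62 to 78 mm further in than at the start; its axes are those of the base.
- mountant_bottle: Bystander: small brown bottle with black cap, 30 mm wide, 62 mm high, origin under its middle, to the left of the press.
- dropper: Bystander: small brown dropper bottle, 26 mm wide, 65 mm high, origin under its middle, to the left and far side of the press.
- pot: Bystander: white bottle with white cap and red band, 44 mm wide, 74 mm high, origin under its middle, to the right of the press.
- petri_dish: Bystander: clear petri dish, 55 mm wide, 12 mm high, origin under its middle, to the left of the press on the near side.
There are look-alikes about, which are no part of the job. There is more than one size of the carrier; the one meant has the size given above.

How it is judged (in metres and radians):
On the way, in this order (a step that is already met when the one before it is completed fails the run):
1. the catch holds the lever down and the platen stands open, with the robot's hand off the lever (height (world z) of platen_edge above 0.07 m and value of joint catch below 0.15 rad and z of lever_pad in the frame of press_base below 0.045 m and contact force between each of the fingers, the arm and lever below 0.3 N), for 0.3 s.
2. the carrier is home against its stop while the platen stands open (x of carrier_tab in the frame of carrier_home between -0.004 and 0.004 m and z of carrier_tab in the frame of press_base below 0.036 m and height (world z) of platen_edge above 0.07 m and value of joint catch below 0.15 rad), for 0.2 s.
At the end, for the whole second after the job is handed in: The carrier is within 4 mm of fully home, the platen lies down on the slide (front edge below 40 mm, pressing the carrier with more than 2 N), the catch is back upright and the lever's pad is up again (above 85 mm); all at rest (x of carrier_tab in the frame of carrier_home between -0.004 and 0.004 m and z of carrier_tab in the frame of press_base below 0.036 m and height (world z) of platen_edge below 0.04 m and contact force between platen and carrier above 2 N and z of lever_pad in the frame of press_base above 0.085 m and value of joint catch below 0.15 rad and linear speed of each of lever, carrier below 0.02 m/s); the robot touches nothing.
It fails at once if the lever is lifted off or dragged from its fulcrum (12 mm) (distance of lever from where it was at the start of the episode above 0.012 m).
It fails at once if the carrier is lifted or tipped (z of carrier in the frame of press_base above 0.022 m or angle between carrier's own z axis and vertical above 0.15 rad).
It fails at once if the robot touches the platen itself (contact force between any of the fingers, the arm and platen above 1 N).
It fails at once if a bottle, the pot or the petri dish is moved by more than 15 mm or tipped (distance of any of mountant_bottle, dropper, pot, petri_dish from where it was at the start of the episode above 0.015 m or angle between any of mountant_bottle, dropper, pot, petri_dish's own z axis and vertical above 0.3 rad).
It also fails if it takes over 56 s, if anything falls off the work surface, if the arm or the gripper's body presses on something with over 40 N, if the wrist force passes 120 N, or if a joint passes its speed limit or range.

### The arm

A 6-joint arm with a two-finger parallel gripper is mounted at the origin on the work surface; the furniture and walls round the work are solid. World frame = base frame: x ahead of the robot, y to its left, z up, the work surface at z = 0. Lengths are in mm, angles in rad, forces in N, time in s.
With the tool pointing down it reaches from about 325 to 850 mm from the base axis. Payload 4.4 kg.
Tool frame: the origin (TCP) lies at the centre of the arm's flange, where the gripper is bolted on; the fingertips stand 199 mm ahead of it and the grasp point (between the pads) lies 180 mm ahead of it; z points along the fingers, y is the line along which they close (so a half turn about z gives the same grasp; the last joint's range is limited). The gripper opens to 94 mm and grips with 3 to 60 N. Pads are 16 mm wide; open, the fingers measure 119 mm over their backs; the gripper's body (75 mm by 177 mm) begins 78 mm behind the grasp point.
Start: joints at [0.964, 0.207, 1.542, -0, 1.393, -0.15], TCP at [253.63, 516.043, 404.647] pointing down, gripper open.
Joint ranges: [-2.73, 2.73], [-0.86, 2.22], [0.23, 2.46], [-1.11, 4.25], [0.08, 2.63], [-2.82, 2.82]. Speed limits (rad/s): [2.79, 2.79, 3.14, 3.14, 3.14, 3.14].

### API

Orientations are given as a 3x3 rotation matrix whose columns are the frame's x, y, z axes.
In Python, from bench import bot gives the robot as it stands.
- The arm moves only by the shell command python3 -m creep 'ROWS' [FORCE]. ROWS is JSON, one flat list of numbers, 5 for each row, row after row: the shift along the tool's x, y, z in mm, then the turn about the tool's z in rad, then the finger opening in mm, from 0 to 94. A call has 1 to 8 rows; each row shifts and turns the commanded pose from where the row before left it, along the tool's axes as they then stand; what a row does not reach is not made up. A row lasts 1/8 s, in which the tool goes at most 62.5 mm and 10.7 degrees, less where a joint would pass 70% of its speed; a pose out of reach is approached as far as the arm can. A call is refused whole if a number of a shift passes 62.5 or a number of a turn 0.188, either way. A call with a gripper value outside its range is refused whole. The fingers move at their own pace and stop on an object; FORCE is the grip in N (left out, the last holds). Time passes only in rows, so rows that do not move let the fingers close. It gives the time, the measured TCP pose, the force, the opening and the grip force at its end, in the units of the state.
- bot.read_state(): the state, without advancing time (a new reading comes with each control period).
- bot.camera(name): name is "scene" or "top" or "wrist"; returns (picture, depth): 420x560x3 uint8, red, green, blue; 420x560 float32, mm along the optical axis (not along the pixel's ray), 0 where there is no reading.
- bot.camera_model(name): a dict with "intrinsics" (3x3 intrinsics, pixels), "dist" ([k1, k2, p1, p2, k3] as OpenCV has them; the pictures are not rectified), "extrinsics" (4x4, takes a point from world to camera coordinates); the wrist camera has in their place "hand_eye" (4x4, takes a point from camera to tool coordinates, whose origin is the TCP and whose axes are the flange's). Camera axes: x right, y down, z forward; pixel columns grow to the right and rows downward; lengths in mm; the calibration is good to about 2 mm. A picture is of the moment at which its call begins: read the wrist's pose just before it. camera_model takes no time and is no camera call.
- bot.finish_job(): hands the job in; it is judged then, once.
Trained networks look in the newest picture that a camera, given by its name, has taken for a name from the list of things; names that differ only in an ending like _2 or _b are one class to them, and where a whole thing is asked for, a point or a joint stands for the part that bears it (a point fixed in the world has none). Each returns a list of dicts, best first, with "p" (0 to 1); they miss things now and then, are a little off and sometimes report something else, mostly with a low value. They report only what shows in the picture. A call takes as long as a camera call. They do not tell look-alikes from the thing itself.
- bot.look_for(label, camera): "rect" ([left, top, width, height] in pixels, round what is visible of it).
The state is a dict: "time": time; "joint_positions": joint angles; "qvel": joint speeds; "effort": joint torques, N m; "position": TCP position; "eef_rot": TCP orientation; "wrist_force": force on the tool from outside, world axes, zero at the start; "moment": the same for the moment, N m; "opening": opening from 0.0 (shut) to 1.0 (fully open); "finger_force": force on a finger pad.
Only numpy, scipy, OpenCV 4.12 (cv2) and the standard library are available. Lean on these libraries where they do the work, as an engineer would, in place of code of your own. Each camera call takes 0.05 s, during which the arm holds its last target. There are 200 camera calls.

## Working session

There is one attempt and no reset: what is moved stays moved. The work goes in short steps, Python scripts to look and compute and a shell command to move; the robot and the scene stay as the last step left them, time stands still between calls to the robot, and variables do not carry over. Pictures are saved under pics/ and viewed, at most 10 in all, crops included, and the job is handed in when it is done.

```bash
ls; mkdir -p pics; cat > h.py <<'E'
import numpy as np, cv2
from bench import bot
def shot(n,f=None):
    im,d=bot.camera(n)
    if f: cv2.imwrite('pics/'+f,im[:,:,::-1])
    return im,d
def cam(n):
    m=bot.camera_model(n); K=np.array(m['intrinsics']);D=np.array(m['dist'])
    if n=='wrist':
        s=bot.read_state(); T=np.eye(4);T[:3,:3]=s['eef_rot'];T[:3,3]=s['position']
        E=np.linalg.inv(T@np.array(m['hand_eye']))
    else: E=np.array(m['extrinsics'])
    return K,D,E
def ray(n,uv):
    K,D,E=cam(n)
    p=cv2.undistortPoints(np.array(uv,float).reshape(-1,1,2),K,D).reshape(-1,2)
    C=np.linalg.inv(E); return C[:3,3],np.c_[p,np.ones(len(p))],C
def at_z(n,uv,z):
    o,r,C=ray(n,uv); w=r@C[:3,:3].T
    return o+w*((z-o[2])/w[:,2])[:,None]
def at_d(n,uv,d):
    o,r,C=ray(n,uv); return o+(r*np.array(d).reshape(-1,1))@C[:3,:3].T
E
python3 - <<'E'
from h import *
a,d=shot('top','top.png'); b,e=shot('scene','scene.png')
np.savez('s.npz',a=a,d=d,b=b,e=e)
for c in('top','scene'):
  print(c,np.linalg.inv(cam(c)[2])[:3].round(2).tolist())
  for l in ['press_base','platen','lever','lever_pad','catch','catch_tab','carrier','carrier_tab','mountant_bottle','dropper','pot','petri_dish']:
    print(l,[(np.round(x['rect']).astype(int).tolist(),round(x['p'],2)) for x in bot.look_for(l,c)[:3]])
s=bot.read_state();print(s['time'],np.round(s['eef_rot'],2).tolist())
E
```

```text
pics
top [[0.02, -1.0, 0.04, 490.53], [-1.0, -0.02, -0.01, 46.36], [0.01, -0.04, -1.0, 939.94]]
press_base [([257, 127, 80, 110], 0.86)]
platen [([264, 132, 66, 59], 0.82)]
lever [([298, 156, 31, 94], 0.55), ([261, 198, 36, 49], 0.4)]
lever_pad [([295, 153, 30, 100], 0.96), ([315, 220, 24, 13], 0.72)]
catch [([313, 220, 25, 13], 0.63), ([253, 124, 88, 112], 0.25)]
catch_tab [([316, 218, 25, 15], 0.55)]
carrier [([172, 251, 50, 68], 0.83), ([261, 195, 36, 48], 0.65), ([313, 273, 70, 68], 0.59)]
carrier_tab [([262, 194, 36, 50], 0.75), ([310, 278, 73, 64], 0.74), ([167, 250, 56, 70], 0.61)]
mountant_bottle [([315, 219, 25, 14], 0.74), ([239, 163, 14, 17], 0.71), ([225, 191, 22, 28], 0.65)]
dropper [([243, 142, 10, 12], 0.6)]
pot [([339, 170, 24, 23], 0.66)]
petri_dish [([224, 188, 20, 29], 0.79), ([265, 129, 63, 63], 0.44)]
scene [[0.56, -0.56, 0.61, -206.33], [-0.83, -0.4, 0.4, -431.71], [0.02, -0.73, -0.68, 882.26]]
press_base [([258, 173, 119, 95], 0.85)]
platen [([298, 181, 60, 38], 0.69), ([295, 171, 8, 16], 0.36)]
lever [([288, 207, 74, 32], 0.78)]
lever_pad [([291, 209, 54, 32], 0.59)]
catch [([310, 232, 30, 30], 0.6), ([295, 179, 63, 45], 0.35)]
catch_tab [([312, 232, 24, 29], 0.92), ([292, 210, 60, 30], 0.41)]
carrier [([262, 215, 44, 35], 0.58), ([136, 207, 55, 59], 0.58), ([253, 315, 9, 22], 0.4)]
carrier_tab [([262, 211, 40, 38], 0.9), ([134, 202, 62, 65], 0.68)]
mountant_bottle [([279, 178, 11, 25], 0.61)]
dropper [([294, 168, 10, 21], 0.52)]
pot [([358, 219, 23, 29], 0.71)]
petri_dish [([358, 220, 25, 26], 0.74), ([248, 201, 26, 17], 0.59)]
1.3 [[-0.9, 0.44, -0.0], [0.44, 0.9, -0.0], [0.0, -0.0, -1.0]]
```

```bash
python3 - <<'E'
from h import *
s=np.load('s.npz'); a=s['a'][110:350,150:400]
cv2.imwrite('pics/topc.png',cv2.resize(a,None,fx=2.5*1.0,fy=2.5,interpolation=cv2.INTER_CUBIC)[:,:,::-1])
E
```

```text
(no output)
```

View pics/topc.png

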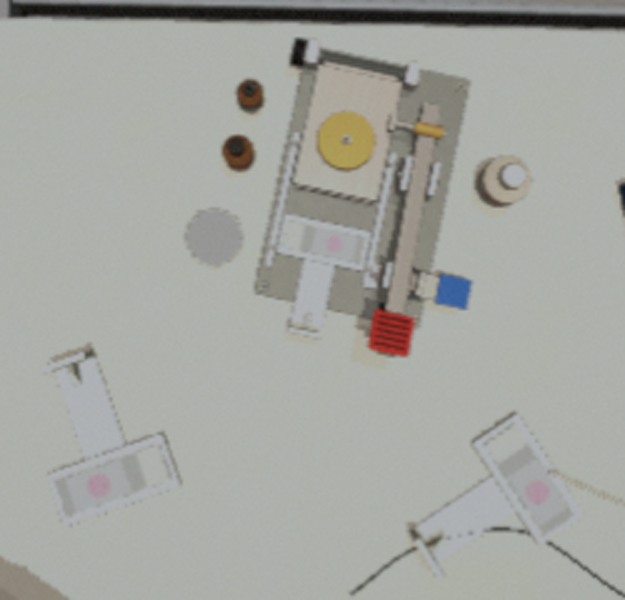

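View pics/scene.png

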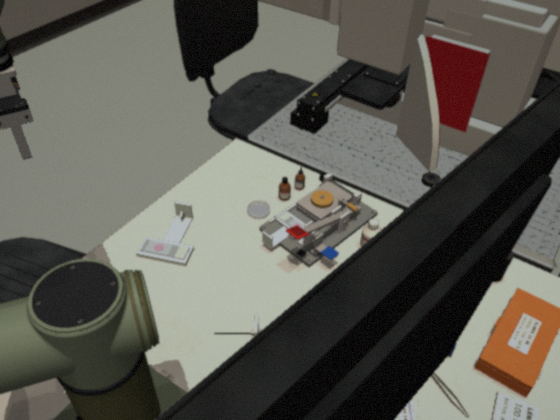

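```bash
python3 - <<'E'
from h import *
s=np.load('s.npz'); a=s['a'].astype(int); d=s['d']
def cen(m):
    n,l,st,c=cv2.connectedComponentsWithStats(m.astype(np.uint8)); 
    i=1+np.argmax(st[1:,4]); print(st[i]); return c[i], l==i
R,G,B=a[...,0],a[...,1],a[...,2]
roi=np.zeros(R.shape,bool); roi[110:350,240:345]=1
r,mr=cen(roi&(R>130)&(G<80)&(B<80)); b,mb=cen(roi&(B>R+50)&(B>G+25))
px=lambda x,y:(150+(x+.5)/2.5-.5,110+(y+.5)/2.5-.5)
P=[(r,97,(-154,-72)),(b,38,(-105,-125)),(px(257,293),12,(-145,55)),(px(468,78),12,(98,-105))]
W=np.array([at_z('top',[p],z)[0] for p,z,_ in P]); M=np.array([q for _,_,q in P],float)
print(W.round(1)); print('depthpts',at_d('top',[r,b],[np.median(d[mr]),np.median(d[mb])]).round(1))
w=W[:,:2]; mc=M.mean(0); wc=w.mean(0); U,_,V=np.linalg.svd((M-mc).T@(w-wc)); Rm=(U@V).T
t=wc-Rm@mc; print('yaw',np.arctan2(Rm[1,0],Rm[0,0]),t,'res',(w-(M@Rm.T+t)).round(1).tolist())
for q in [(-154,-72),(-164,-72),(-105,-125),(-95.5,0)]: print(q,(Rm@q+t).round(1))
ct=at_z('top',[px(305,330)],45)[0]; print('ctab top',ct, Rm.T@(ct[:2]-t))
# depth profile near things
for (x,y,z) in [(502,175,74),(250,95,65),(238,150,62),(214,237,12)]:
    w=at_z('top',[px(x,y)],z)[0,:2]; print(w.round(0),(Rm.T@(w-t)).round(0))
E
```

```text
[298 234  17  18 176]
[324 220  14  13 140]
[[ 469.2  -38.8   97. ]
 [ 507.2 -102.1   38. ]
 [ 502.4   78.6   12. ]
 [ 711.5 -118.7   12. ]]
depthpts [[ 469.2  -38.9   96.2]
 [ 507.2 -102.2   37.7]]
yaw -0.18380885198097593 [634.09687439   1.47253221] res [[-0.3, 2.4], [-0.8, 0.1], [0.8, -3.5], [0.3, 1.0]]
(-154, -72) [469.5 -41.2]
(-164, -72) [459.7 -39.3]
(-105, -125) [ 508.  -102.2]
(-95.5, 0) [540.2  18.9]
ctab top [469.22651161  33.16406956  45.        ] [-167.88550474    1.02340635]
[ 610. -139.] [   2. -142.]
[679.  87.] [29. 92.]
[630.  97.] [-22.  93.]
[555. 120.] [-100.  102.]
```

```bash
python3 -m creep '[0,0,0,-0.132,0, 0,0,0,-0.132,0, -31,-50,0,0,0, -31,-50,0,0,0, -31,-50,0,0,0, -31,-50,0,0,0, -31,-50,0,0,0, -31,-50,0,0,0]' 10; python3 -m creep '[-31,-50,0,0,0, -31,-50,0,0,0, -31,-50,0,0,0, -16,-50,0,0,0, 0,0,0,0,0, 0,0,0,0,0]'
python3 - <<'E'
from h import *
s=bot.read_state();print(s['time'],np.round(s['eef_rot'],3).tolist(),s['position'],s['opening'],s['wrist_force'])
a,d=shot('wrist','w1.png'); np.savez('w1.npz',a=a,d=d)
E
```

```text
time: 2.3
position: [379.0, 184.2, 405.0]
eef_rot: [[-0.982, 0.191, 0.001], [0.191, 0.982, 0.0], [-0.001, 0.001, -1.0]]
wrist_force: [0.4, 0.0, 0.2]
opening: 0.183
finger_force: 0.0
time: 3.05
position: [447.2, -31.0, 404.6]
eef_rot: [[-0.981, 0.192, -0.0], [0.192, 0.981, 0.001], [0.0, 0.001, -1.0]]
wrist_force: [0.6, -0.2, -0.4]
opening: 0.007
finger_force: 0.0
3.05 [[-0.981, 0.192, -0.0], [0.192, 0.981, 0.001], [0.0, 0.001, -1.0]] [447.20489837 -31.03533733 404.56450113] 0.006797445898643582 [ 0.64369304 -0.2349577  -0.43346367]
```

View pics/w1.png

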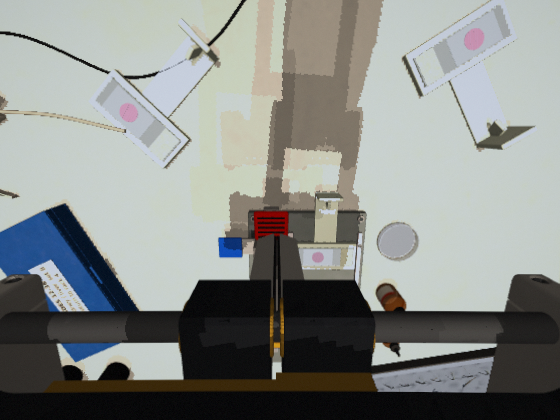

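The wrist view shows the red pad at (271,225), the blue tab at (230,246) and the tab of the carrier in the slideway at (328,197). The two carriers lying on the desk at (140,115) and (470,80) are larger look-alikes. The one in the slideway is the one meant, and an enlarged crop will confirm it.

```bash
python3 - <<'E'
from h import *
s=np.load('w1.npz'); a=s['a'].astype(int); d=s['d']
cv2.imwrite('pics/w1c.png',cv2.resize(s['a'][180:290,200:400],None,fx=4,fy=4,interpolation=cv2.INTER_CUBIC)[:,:,::-1])
def cen(m):
    n,l,st,c=cv2.connectedComponentsWithStats(m.astype(np.uint8)); i=1+np.argmax(st[1:,4]); print(st[i]); return c[i], l==i
R,G,B=a[...,0],a[...,1],a[...,2]
roi=np.zeros(R.shape,bool); roi[190:290,200:300]=1
r,mr=cen(roi&(R>110)&(G<80)&(B<80)); b,mb=cen(roi&(B>R+50)&(B>G+25))
print(at_d('wrist',[r,b],[np.median(d[mr]),np.median(d[mb])]).round(1), at_z('wrist',[r],97).round(1),at_z('wrist',[b],38).round(1))
# base near corners, z=12 ; near edge
c=at_z('wrist',[(249,211),(366,212)],12); print('corners',c.round(1),np.arctan2(*(c[0]-c[1])[:2]))
# carrier tab: pixels with height 38..50
v,u=np.mgrid[185:225,305:350]; uv=np.c_[u.ravel(),v.ravel()]; p=at_d('wrist',uv,d[185:225,305:350].ravel())
q=p[(p[:,2]>38)&(p[:,2]<52)]; print(len(q),q.min(0),q.max(0),q.mean(0)); print(cv2.minAreaRect(q[:,:2].astype(np.float32)))
E
```

```text
[254 212  34  28 495]
[218 238  24  20 461]
[[ 462.8  -41.9   99.9]
 [ 506.1 -104.7   39.4]] [[463.7 -42.1  97. ]] [[ 506.7 -105.    38. ]]
corners [[470.4 -74.1  12. ]
 [502.1  80.   12. ]] -2.938960836018475
142 [461.04900516  16.82161169  38.09935679] [470.71171778  45.98528195  47.81168849] [465.50867616  31.39285383  44.76415406]
((465.92559814453125, 31.50632095336914), (29.531679153442383, 5.209880352020264), 78.91751098632812)
```

View pics/w1c.png

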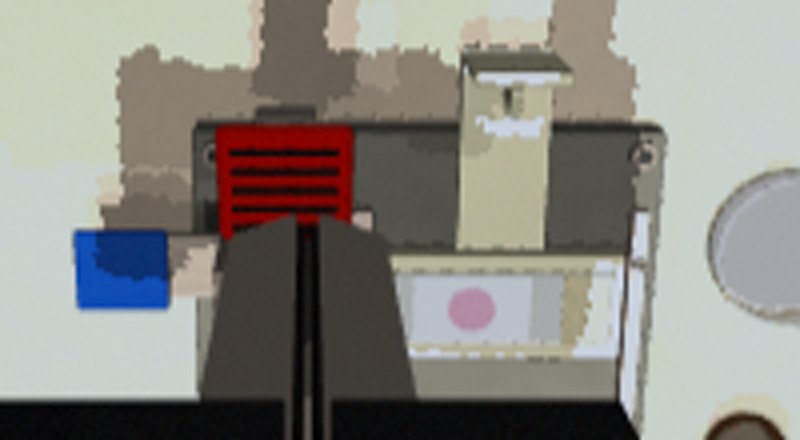

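```bash
python3 -m creep '[-11,-3,35,0,0, -10,-3,35,0,0, 0,0,25,0,0, 0,0,5,0,0, 0,0,0,0,0]'; python3 -m creep '[1,0,8,0,0, 1,0,8,0,0, 1,0,8,0,0, 2,0,8,0,0, 1,0,8,0,0, 1,0,8,0,0]'
```

```text
time: 3.72
position: [466.9, -40.2, 305.0]
eef_rot: [[-0.982, 0.19, 0.0], [0.19, 0.982, 0.0], [-0.0, 0.0, -1.0]]
wrist_force: [0.2, -0.5, -0.1]
opening: 0.002
finger_force: 0.0
time: 4.47
position: [459.5, -39.6, 257.0]
eef_rot: [[-0.981, 0.192, -0.002], [0.192, 0.981, 0.001], [0.002, 0.001, -1.0]]
wrist_force: [-4.0, 1.8, 10.8]
opening: 0.006
finger_force: 5.1
```

```bash
python3 -m creep '[2,0,7,0,0, 1,0,6,0,0, 1,0,6,0,0, 0,0,5,0,0, 0,0,2,0,0, 0,0,0,0,0]'
```

```text
time: 5.22
position: [457.4, -39.4, 232.2]
eef_rot: [[-0.981, 0.192, 0.005], [0.192, 0.981, -0.001], [-0.005, 0.0, -1.0]]
wrist_force: [-0.5, 1.1, 7.8]
opening: 0.002
finger_force: 3.9
```

```bash
python3 -m creep '[0,0,2,0,0, 0,0,1,0,0, 0,0,0,0,0, 0,0,-6,0,0, 0,0,-10,0,0, 0,0,-15,0,0]'; python3 - <<'E'
from h import *
a,d=shot('top'); s=a[110:350,230:380].astype(int); m=(s[...,0]>120)&(s[...,1]<80)&(s[...,2]<80)
v,u=np.nonzero(m); uv=np.c_[u+230,v+110]; print(len(u),np.median(at_d('top',uv,d[uv[:,1],uv[:,0]]),0))
cv2.imwrite('pics/t2.png',cv2.resize(a[110:270,220:380],None,fx=3.5,fy=3.5)[:,:,::-1])
E
```

```text
time: 5.98
position: [455.5, -38.9, 258.8]
eef_rot: [[-0.981, 0.192, -0.002], [0.192, 0.981, 0.0], [0.002, 0.0, -1.0]]
wrist_force: [0.1, -0.0, 0.1]
opening: 0.003
finger_force: 0.0Traceback (most recent call last):
  File "<stdin>", line 3, in <module>
  File "h.py", line 22, in at_d
    o,r,C=ray(n,uv); return o+(r*np.array(d).reshape(-1,1))@C[:3,:3].T
          ~~~^^^^^^
  File "h.py", line 16, in ray
    p=cv2.undistortPoints(np.array(uv,float).reshape(-1,1,2),K,D).reshape(-1,2)
      ~~~~~~~~~~~~~~~~~~~^^^^^^^^^^^^^^^^^^^^^^^^^^^^^^^^^^^^^^^^
cv2.error: OpenCV(4.12.0) /io/opencv/modules/calib3d/src/undistort.dispatch.cpp:347: error: (-215:Assertion failed) CV_IS_MAT(_src) && CV_IS_MAT(_dst) && (_src->rows == 1 || _src->cols == 1) && (_dst->rows == 1 || _dst->cols == 1) && _src->cols + _src->rows - 1 == _dst->rows + _dst->cols - 1 && (CV_MAT_TYPE(_src->type) == CV_32FC2 || CV_MAT_TYPE(_src->type) == CV_64FC2) && (CV_MAT_TYPE(_dst->type) == CV_32FC2 || CV_MAT_TYPE(_dst->type) == CV_64FC2) in function 'cvUndistortPointsInternal'
```

```bash
python3 -m creep '[0,0,-45,0,0, 12,36,-20,0,0, 11,36,0,0,0, 0,0,0,0,0]'; python3 - <<'E'
from h import *
a,d=shot('wrist','w2.png'); np.savez('w2.npz',a=a,d=d)
s=a.astype(int)
m=(s[...,0]>100)&(s[...,1]<70)&(s[...,2]<70); m[:150]=0; m[300:]=0
v,u=np.nonzero(m); uv=np.c_[u,v]; p=at_d('wrist',uv,d[v,u]) if len(u) else np.zeros((1,3)); print(len(u),np.median(p,0))
v,u=np.mgrid[0:300,0:560]; p=at_d('wrist',np.c_[u.ravel(),v.ravel()],d[:300].ravel()); k=d[:300].ravel()>0
q=p[k&(p[:,2]>38)&(p[:,2]<50)&(abs(p[:,0]-466)<20)&(abs(p[:,1]-31)<25)]; print(len(q)); 
if len(q)>5: print(q.mean(0),cv2.minAreaRect(q[:,:2].astype(np.float32)))
E
```

```text
time: 6.52
position: [446.8, 37.6, 324.3]
eef_rot: [[-0.982, 0.188, 0.001], [0.188, 0.982, 0.0], [-0.001, 0.0, -1.0]]
wrist_force: [-0.3, 0.1, 0.3]
opening: 0.003
finger_force: 0.0
945 [458.54028782 -42.21211354  40.0154585 ]
204
[465.09506262  29.95575195  44.39020432] ((466.0248107910156, 29.713346481323242), (29.209697723388672, 5.285706520080566), 78.43688201904297)
```

View pics/w2.png

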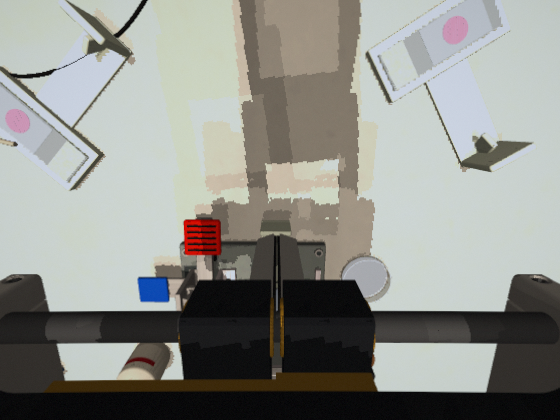

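```bash
python3 -m creep '[0,-2,40,0,0, 0,-2,40,0,0, 0,0,18,0,0, 0,0,3,0,0, 0,0,0,0,0]'; python3 -m creep '[-4,0,0,0,0, -5,0,0,0,0, -7,0,0,0,0, -9,0,0,0,0, -9,0,0,0,0, -9,0,0,0,0, -9,0,0,0,0, -9,0,0,0,0]'
```

```text
time: 7.2
position: [446.9, 31.5, 223.0]
eef_rot: [[-0.981, 0.192, 0.0], [0.192, 0.981, -0.0], [-0.001, -0.0, -1.0]]
wrist_force: [-0.9, -0.4, -1.2]
opening: 0.006
finger_force: 0.0
time: 8.2
position: [507.0, 20.3, 222.6]
eef_rot: [[-0.981, 0.192, 0.0], [0.192, 0.981, -0.0], [-0.0, -0.0, -1.0]]
wrist_force: [-2.0, 0.5, 0.7]
opening: 0.004
finger_force: 0.7
```

```bash
python3 -m creep '[-7,0,0,0,0, -6,0,0,0,0, -5,0,0,0,0, -3,0,0,0,0]'; python3 -m creep '[-3,0,0,0,0, -2,0,0,0,0, -2,0,0,0,0, 0,0,0,0,0]'
```

```text
time: 8.7
position: [527.2, 16.3, 222.6]
eef_rot: [[-0.981, 0.192, 0.0], [0.192, 0.981, 0.0], [-0.0, 0.0, -1.0]]
wrist_force: [-0.1, 0.4, -0.8]
opening: 0.007
finger_force: 0.2
time: 9.2
position: [531.9, 15.6, 222.3]
eef_rot: [[-0.982, 0.191, -0.008], [0.191, 0.982, 0.001], [0.008, -0.0, -1.0]]
wrist_force: [-7.5, 1.2, 8.2]
opening: 0.005
finger_force: 4.2
```

```bash
python3 -m creep '[-1,0,0,0,0, -1,0,0,0,0, 0,0,0,0,0]'
```

```text
time: 9.57
position: [532.7, 15.5, 222.1]
eef_rot: [[-0.982, 0.191, -0.012], [0.191, 0.982, 0.002], [0.012, -0.001, -1.0]]
wrist_force: [-11.9, 2.5, 11.4]
opening: 0.004
finger_force: 6.3
```

```bash
python3 -m creep '[10,0,0,0,0, 15,0,0,0,0, 10,0,-40,0,0, 20,0,-60,0,0, 20,0,0,0,0, 0,0,0,0,0]'; python3 - <<'E'
from h import *
a,d=shot('wrist','w3.png'); s=a.astype(int)
def blob(m,nm):
    m[:120]=0;m[310:]=0;n,l,st,c=cv2.connectedComponentsWithStats(m.astype(np.uint8)); i=1+np.argmax(st[1:,4]); v,u=np.nonzero(l==i)
    p=at_d('wrist',np.c_[u,v],d[v,u]); print(nm,st[i],np.median(p,0).round(1))
blob((s[...,0]>100)&(s[...,1]<70)&(s[...,2]<70),'red'); b=(s[...,2]>s[...,0]+50)&(s[...,2]>s[...,1]+25); b[:,:60]=0; blob(b,'blue')
v,u=np.mgrid[0:310,0:560]; p=at_d('wrist',np.c_[u.ravel(),v.ravel()],d[:310].ravel()); k=d[:310].ravel()>0
q=p[k&(p[:,2]>36)&(p[:,2]<50)&(abs(p[:,0]-540)<25)&(abs(p[:,1]-16)<22)]; print(len(q))
if len(q)>5: print(q.mean(0),cv2.minAreaRect(q[:,:2].astype(np.float32)))
E
```

```text
time: 10.32
position: [461.3, 29.3, 322.4]
eef_rot: [[-0.982, 0.191, 0.001], [0.191, 0.982, -0.0], [-0.001, 0.0, -1.0]]
wrist_force: [0.3, 0.0, 0.3]
opening: 0.003
finger_force: 0.0
red [188 204  38  37 959] [458.6 -41.2  39.7]
blue [141 264  32  26 754] [ 505.6 -104.8   39. ]
0
```

View pics/w3.png

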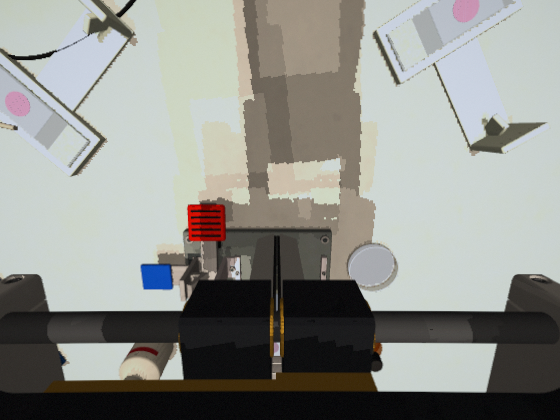

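```bash
python3 -m creep '[0,-45,0,0,0, 0,-45,0,0,0, 0,-33,0,0,0, 0,0,0,0,0]'; python3 - <<'E'
from h import *
a,d=shot('wrist'); 
v,u=np.mgrid[0:420,0:560]; p=at_d('wrist',np.c_[u.ravel(),v.ravel()],d.ravel()); k=d.ravel()>0
q=p[k&(p[:,2]>36)&(p[:,2]<52)&(abs(p[:,0]-540)<25)&(abs(p[:,1]-16)<22)]; print(len(q))
if len(q)>5: print(q.mean(0),cv2.minAreaRect(q[:,:2].astype(np.float32)))
s=a.astype(int); b=(s[...,2]>s[...,0]+50)&(s[...,2]>s[...,1]+25); w=b.ravel()&k&(abs(p[:,0]-506)<30)&(abs(p[:,1]+104)<30); print(w.sum(),np.median(p[w],0))
E
```

```text
time: 10.88
position: [438.9, -93.5, 321.0]
eef_rot: [[-0.981, 0.196, -0.001], [0.196, 0.981, 0.0], [0.001, 0.0, -1.0]]
wrist_force: [-1.0, 1.0, -0.6]
opening: 0.005
finger_force: 0.0
290
[541.15811792  16.57041128  43.40346516] ((541.8541870117188, 17.132648468017578), (30.213468551635742, 5.534576892852783), 80.00104522705078)
0 [nan nan nan]
  return _methods._mean(a, axis=axis, dtype=dtype,
  ret = um.true_divide(
```

```bash
python3 -m creep '[-34,1,0,0,0, -34,1,30,0,0, 0,0,40,0,0, 0,0,4,0,0, 0,0,0,0,0]'; python3 -m creep '[0,0,5,0,0, 0,-1,5,0,0, 0,-1,5,0,0, 0,-1,5,0,0, 0,0,5,0,0, 0,0,0,0,0]'
```

```text
time: 11.55
position: [506.1, -102.0, 247.9]
eef_rot: [[-0.982, 0.191, -0.001], [0.191, 0.982, 0.0], [0.001, 0.0, -1.0]]
wrist_force: [-0.3, -0.0, -0.1]
opening: 0.007
finger_force: 0.0
time: 12.3
position: [505.7, -106.6, 223.3]
eef_rot: [[-0.981, 0.192, 0.001], [0.192, 0.981, -0.002], [-0.002, -0.002, -1.0]]
wrist_force: [-1.6, -5.4, 3.8]
opening: 0.003
finger_force: 2.2
```

```bash
python3 -m creep '[0,-1,2,0,0, 0,0,2,0,0, 0,0,0,0,0, 0,0,0,0,0, 0,0,0,0,0, 0,0,0,0,0, 0,0,0,0,0, 0,0,0,0,0]';python3 -m creep '[0,0,0,0,0, 0,0,0,0,0, 0,0,0,0,0, 0,0,0,0,0, 0,0,0,0,0, 0,0,0,0,0]'; python3 -m creep '[0,0,-8,0,0, 0,0,-8,0,0, 0,-3,-15,0,0, 0,-10,-50,0,0, 0,-10,-60,0,0, 40,0,-60,0,0, 60,0,0,0,0, 60,0,0,0,0]'; python3 - <<'E'
from h import *
a,d=shot('top','t3.png'); cv2.imwrite('pics/t3c.png',cv2.resize(a[110:270,220:380],None,fx=3.5,fy=3.5)[:,:,::-1])
b,e=shot('wrist');
for n,a,d in(('top',a,d),('wrist',b,e)):
  v,u=np.mgrid[0:420,0:560]; p=at_d(n,np.c_[u.ravel(),v.ravel()],d.ravel()); k=d.ravel()>0; s=a.astype(int)
  for nm,m,c in(('red',(s[...,0]>100)&(s[...,1]<80)&(s[...,2]<80),(465,-41)),('blue',(s[...,2]>s[...,0]+50)&(s[...,2]>s[...,1]+25),(506,-104))):
    w=m.ravel()&k&(np.hypot(*(p[:,:2]-c).T)<35); print(n,nm,w.sum(),np.median(p[w],0).round(1) if w.any() else '')
  R=np.array([[.981,.194],[-.194,.981]]); q=(p[:,:2]-[633.6,0])@R
  w=k&(abs(q[:,0]+30)<8)&(abs(q[:,1])<25)&(p[:,2]<150); print(n,'platen near edge',w.sum(),np.median(p[w],0) if w.any() else '')
  w=k&(p[:,2]>36)&(p[:,2]<52)&(abs(p[:,0]-540)<25)&(abs(p[:,1]-16)<22); print(w.sum(),p[w].mean(0) if w.any() else '')
E
```

```text
time: 13.3
position: [505.5, -107.2, 219.2]
eef_rot: [[-0.982, 0.191, 0.001], [0.191, 0.982, -0.001], [-0.001, -0.001, -1.0]]
wrist_force: [-1.4, -5.6, 2.5]
opening: 0.005
finger_force: 2.4
time: 14.05
position: [505.5, -107.2, 219.2]
eef_rot: [[-0.982, 0.191, 0.001], [0.191, 0.982, -0.002], [-0.001, -0.001, -1.0]]
wrist_force: [-1.1, -5.9, 2.6]
opening: 0.007
finger_force: 2.4
time: 15.05
position: [347.5, -99.1, 413.4]
eef_rot: [[-0.982, 0.191, 0.002], [0.191, 0.982, -0.001], [-0.002, -0.001, -1.0]]
wrist_force: [-0.3, -0.4, 1.0]
opening: 0.005
finger_force: 0.0
top red 236 [468.9 -37.8  92.4]
top blue 140 [ 507.4 -102.3   37.6]
top platen near edge 159 [603.08597608   6.93566468  34.4215607 ]
30 [542.82464631  17.84733078  44.0352272 ]
wrist red 2 [459.  -24.7  96.9]
wrist blue 0 
wrist platen near edge 313 [605.08079773  12.87745238  37.26930313]
0
```

View pics/t3c.png

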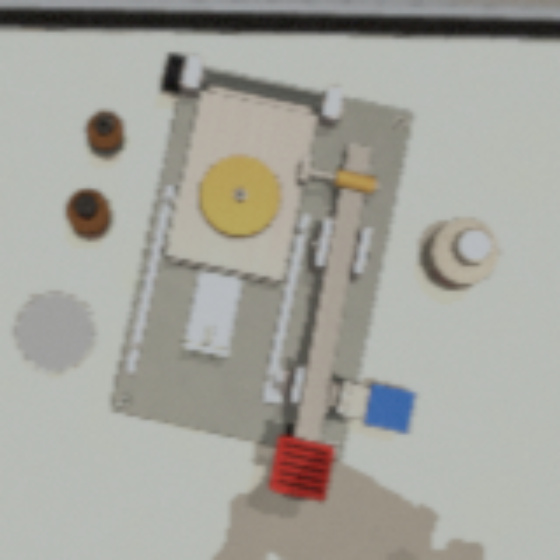

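The top view shows the platen down on the slide, with only the carrier's tail and tab visible at (212,315). The lever pad is up at (302,467), about 92–94 mm high, the catch is upright with its blue tab at (390,407), and the bystanders haven't moved. The arm is clear.

```bash
python3 -m creep '[0,0,0,0,0, 0,0,0,0,0, 0,0,0,0,0, 0,0,0,0,0]'; python3 -c "
from bench import bot; print(bot.finish_job())"
```

```text
time: 15.65
position: [349.7, -99.9, 411.8]
eef_rot: [[-0.982, 0.191, -0.001], [0.191, 0.982, 0.0], [0.001, 0.0, -1.0]]
wrist_force: [0.1, -0.9, 0.1]
opening: 0.002
finger_force: 0.0
the job is handed in; nothing more can be done
None
```

I've handed the job in, with no verdict returned: the lever latched, the carrier was pushed in to its stop, and releasing the catch brought the platen down onto the slide; the last picture showed the arm clear and the bystanders in place.

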